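Lay out the unstacked shower caddy

ROBOT

A 6-joint arm with a two-finger parallel gripper is mounted at the origin on the work surface. World frame = base frame: x ahead of the robot, y to its left, z up, the work surface at z = 0. Lengths are in m, angles in rad, forces in N, time in s.
With the tool pointing down it reaches from about 0.375 to 0.975 m from the base axis. Payload 3.8 kg.
Tool frame: the origin (TCP) lies at the very end of the fingers, on their centre line; the grasp point (between the pads) lies 19 mm behind it; z points along the fingers, y is the direction in which the jaws open and shut (so a half turn about z gives the same grasp; the last joint's range is limited). The gripper opens to 85 mm and grips with 20 to 120 N. Pads are 22 mm wide; open, the fingers measure 114 mm over their backs; the gripper's body (76 mm by 85 mm) begins 54 mm behind the grasp point. The pads swing forward as they close: fully open they stand 13 mm farther back than shut.
Start: joints at [-1.33, 0.264, 1.604, -0, 1.274, -0.037], TCP at [0.185, -0.649, 0.231] pointing down, gripper open.
Joint ranges: [-2.63, 2.63], [-0.94, 2.18], [0.31, 2.57], [-1.31, 4.45], [0, 2.66], [-2.55, 2.55]. Speed limits (rad/s): [2.57, 2.57, 3.14, 3.14, 3.14, 3.14].

INTERFACE

Orientations are given as a rotation vector (axis times angle).
In Python, from workcell import read_state, read_camera, camera_info, finish_job gives the robot as it stands. The module is installed in compiled form; this text tells all that it offers.
- The arm moves only by the tool play_rows, never from a script. Its argument "motion" is a list of rows, each a list of 5 numbers: the shift along the tool's x, y, z in units of 1000 mm (1.0 is 1000 mm), then the turn about the tool's z in units of 2 pi rad (1.0 is 2 pi rad), then the finger opening in mm, from 0 to 85.4. A call has 1 to 5 rows; each row shifts and turns the commanded pose from where the row before left it, along the tool's axes as they then stand; what a row does not reach is not made up. A row lasts 1/8 s, in which the tool goes at most 62.5 mm and 10.7 degrees, less where a joint would pass 70% of its speed; a pose out of reach is approached as far as the arm can. A call with a number of a shift or a turn outside -1 to 1 is refused whole. A call with a gripper value outside its range is refused whole. The fingers move at their own pace and stop on an object; "squeeze" is the grip in N (left out, the last holds). Time passes only in rows, so rows that do not move let the fingers close. It gives the time, the measured TCP pose, the force and the opening at its end, in the units of the state.
- read_state(): the state, without advancing time (a new reading comes with each control period).
- read_camera(name): name is "side" or "top" or "wrist"; returns the picture (420x560x3 uint8, red, green, blue); there is no depth.
- camera_info(name): a dict with "intrinsics" (3x3 intrinsics, pixels), "pose" (4x4, takes a point from camera to world coordinates). Camera axes: x right, y down, z forward; pixel columns grow to the right and rows downward; lengths in m; the calibration is good to about 2 mm. The wrist camera is an equidistant fisheye: a pixel r from the principal point sees the ray r / f radians off the axis. A picture is of the moment at which its call begins: read the wrist's pose just before it. camera_info takes no time and is no camera call; for the wrist camera it gives the pose at the moment of the call.
- finish_job(): hands the job in, once; it reports no verdict.
The state is a dict: "time": time; "q": joint angles; "joint_vel": joint speeds; "joint_torque": joint torques, N m; "tool_pos": TCP position; "tcp_rot": TCP orientation; "wrist_force": force on the tool from outside, world axes, zero at the start; "torque": the same for the moment, N m; "width": opening from 0.0 (shut) to 1.0 (fully open).
Only numpy, scipy, OpenCV 4.12 (cv2) and the standard library are available. Lean on these libraries where they do the work, as an engineer would, in place of code of your own. Each camera call takes 0.05 s, during which the arm holds its last target. There are 200 camera calls.

TASK

The shower caddy's two tiers have been unstacked on the bench; lay its things out in them again. In the long lower tier, set the green pumice on top of the slatted wooden pad, centred and lengthways with the pad, stand the grey brush bristles down in the round dish, and lay the steel nail file flat on the tier's floor midway between the pad and the dish, pointing front to back. In the shorter top tier, stand the capped pump bottle on the floor directly to the left of the tumbler as seen from the robot, keeping the bottle upright all the way, and leave everything let go and at rest.

Things in the scene. Friction and masses are not known exactly. Their poses are not given: they have to be found in the camera images.
- lower_tier: Longer chrome tray, fixed, 170 (x, front to back) x 320 (y) mm: floor 6 mm thick, edge rail 24 mm high (clear inside 160 x 310), corner posts 38 mm. Origin: underside centre, on the bench; x away from the robot, y left; turned up to 0.15 rad. On the left or right of the bench. Pad and dish are in it, one 95 mm left (y), the other 95 mm right of its centre; which is where varies.
- top_tier: Shorter chrome tray, fixed, 130 (x, front to back) x 260 (y) mm: floor 6 mm thick, edge rail 24 mm high (clear inside 120 x 250), corner posts 38 mm. Origin: underside centre, on the bench; x away from the robot, y left; turned up to 0.15 rad. On the other side of the bench from the lower tier. The tumbler stands near its centre.
- pad: Slatted wooden soap pad, fixed in the lower tier, 110 (x) x 68 (y) x 12 mm high, long axis x front to back. Origin: underside centre, on the tier's floor; top 12 mm above the origin.
- dish: White round shallow dish, fixed in the lower tier, 90 mm across, 10 mm high lip, flat floor 4 mm above its underside and about 74 mm across. Origin: underside centre, on the tier's floor.
- tumbler: White open round tumbler, fixed in the top tier, 64 mm across, 85 mm high. Origin: underside centre, on the tier's floor; its axes are parallel to the top tier's (y to the left). It stands within 13 mm of the tier's centre; the bottle's centre belongs about 78 mm to its left (+y), level with it front to back.
- pumice: Green pumice stone, a rounded block 92 (x) x 50 (y) x 32 mm high, about 90 g, loose. Origin: underside centre; z up.
- file: Steel nail file lying flat, 120 (x) x 18 (y) x 7 mm thick, its dark grip (14 mm wide, 40 mm long) to -x; about 50 g, loose. Origin: underside, middle of its length; z up.
- brush: Grey silicone brush standing on its bristles: a round head 56 mm across and 16 mm high, with an upright round knob 24 mm across on top of it from 16 to 44 mm height; about 70 g, loose. Origin: underside centre; z up.
- bottle: White capped pump bottle standing upright: round body 52 mm across up to 78 mm height, sloping shoulder, then a cylindrical cap 34 mm across from 90 to 125 mm height; about 220 g, loose. Origin: underside centre; z up.
There are look-alikes about, which are no part of the job. What is shaped like the pumice but black is not meant.

How it is judged:
By the outcome, as a careful person would: the job done as asked, in the order asked, and still so for the second after the job is handed in, with the robot touching nothing.
It also fails if it takes over 128 s, if anything falls off the work surface, if the arm or the gripper's body presses on something with over 40 N, if the wrist force passes 120 N, or if a joint passes its speed limit or range.

## Working session

There is one attempt and no reset: what is moved stays moved. The work goes in short steps, Python scripts to look and compute and a tool call to move; the robot and the scene stay as the last step left them, time stands still between calls to the robot, and variables do not carry over. Pictures are saved under pics/ and viewed, about 12 in all and at most 16, crops included, and the job is handed in when it is done.

Besides the shell and the picture viewer there is one more tool, called after "Request:" as name(argument=value, ...) on one line, values as JSON. play_rows: Moves the arm, as the interface text tells. Shifts and turns lie within -1 to 1; 1 stands for 1000 mm of shift or 2 pi rad of turn. Its arguments: {"type":"object","properties":{"motion":{"type":"array","items":{"type":"array","items":{"type":"number"}}},"squeeze":{"type":"number"}},"required":["motion"]}

```bash
mkdir -p pics
cat > h.py <<'E'
import numpy as np, cv2
from workcell import *
from scipy.spatial.transform import Rotation as R
def save(n,im): cv2.imwrite('pics/'+n,im[:,:,::-1])
def ray(cam,px,info=None):
    i=info or camera_info(cam); K=np.array(i['intrinsics']); T=np.array(i['pose'])
    a=np.array([(px[0]-K[0,2])/K[0,0],(px[1]-K[1,2])/K[1,1]])
    if cam=='wrist':
        t=np.linalg.norm(a); d=np.r_[a/t*np.sin(t) if t>1e-9 else a,np.cos(t)]
    else: d=np.r_[a,1]
    return T[:3,3],T[:3,:3]@d
def onz(cam,px,z,info=None):
    o,d=ray(cam,px,info); return o+d*(z-o[2])/d[2]
def proj(cam,p,info=None):
    i=info or camera_info(cam); K=np.array(i['intrinsics']); T=np.array(i['pose'])
    c=T[:3,:3].T@(np.array(p)-T[:3,3])
    if cam=='wrist':
        t=np.arctan2(np.hypot(c[0],c[1]),c[2]); a=c[:2]/np.hypot(c[0],c[1])*t
    else: a=c[:2]/c[2]
    return np.array([a[0]*K[0,0]+K[0,2],a[1]*K[1,1]+K[1,2]])
E
python3 - <<'E'
from h import *
s=read_state(); print(s)
for n in('top','side'):
    im=read_camera(n); np.save(n+'0.npy',im); save(n+'0.png',im); i=camera_info(n); print(n,np.round(i['pose'],3).tolist(),np.round(i['intrinsics'],1).tolist())
E
```

```text
{'time': 0.0, 'q': array([-1.32988522e+00,  2.64721964e-01,  1.60542204e+00, -1.81540548e-05,
        1.27373134e+00, -3.69200026e-02]), 'joint_vel': array([ 0.001867  , -0.00102762,  0.00063946, -0.00116967,  0.00093985,
       -0.00017126]), 'joint_torque': array([-1.46530216e-03, -5.15107977e+01, -3.67318583e+01, -1.03811215e-04,
        1.30449637e-02,  8.91634585e-06]), 'tool_pos': array([ 0.18492916, -0.64837685,  0.22995713]), 'tcp_rot': array([-3.10908049e+00, -4.34707905e-01,  3.91919197e-04]), 'wrist_force': array([ 0.09700025,  0.22145001, -0.15423348]), 'torque': array([-0.01257156,  0.00677951,  0.0055075 ]), 'width': 1.0019858418585659}
top [[-0.005, -0.996, 0.085, 0.43], [-1.0, 0.004, -0.013, 0.01], [0.013, -0.085, -0.996, 0.917], [0.0, 0.0, 0.0, 1.0]] [[399.6, 0.0, 278.2], [0.0, 399.6, 209.4], [0.0, 0.0, 1.0]]
side [[-0.981, -0.122, 0.151, 0.378], [-0.194, 0.634, -0.749, 0.731], [-0.005, -0.764, -0.646, 0.709], [0.0, 0.0, 0.0, 1.0]] [[423.1, 0.0, 283.9], [0.0, 423.1, 206.5], [0.0, 0.0, 1.0]]
```

View pics/top0.png

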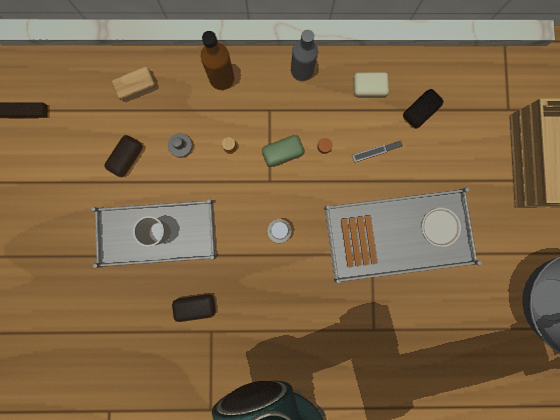

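View pics/side0.png

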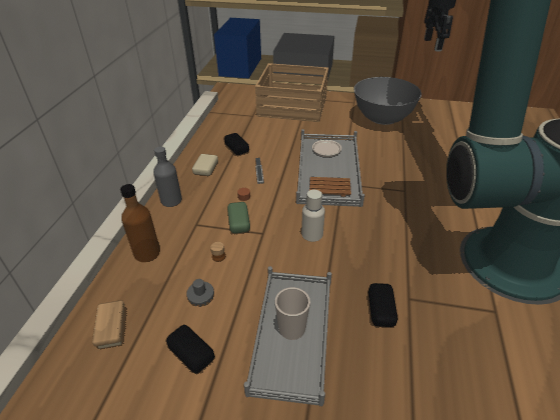

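The top view shows these candidates for each item:
- **Pumice:** the green block at (283,150). The black blocks at (124,155), (423,108) and (193,307) and the pale ones at (134,83) and (371,84) are look-alikes.
- **Brush:** the grey knobbed disc at (180,145). The small corks at (229,145) and (325,146) are not it.
- **File:** (377,152).
- **Bottle:** the white one at (280,231). The brown bottle at (218,65) and the grey one at (304,58) are not it.
- **Tiers:** the lower tier is on the right, with the pad at (359,240) and the dish at (441,227). The top tier is on the left, with the tumbler at (150,232).

```bash
cat > m.py <<'E'
from h import *
im=np.load('top0.npy'); hsv=cv2.cvtColor(im,cv2.COLOR_RGB2HSV); info=camera_info('top')
S=hsv[...,1];V=hsv[...,2];H=hsv[...,0]
def blob(name,mask,box,z):
    m=np.zeros(mask.shape,np.uint8); x0,y0,x1,y1=box; m[y0:y1,x0:x1]=mask[y0:y1,x0:x1]
    cs,_=cv2.findContours(m,cv2.RETR_EXTERNAL,cv2.CHAIN_APPROX_NONE); c=max(cs,key=cv2.contourArea)
    w=np.array([onz('top',p[0],z,info)[:2] for p in c])
    (cx,cy),(a,b),_=r=cv2.minAreaRect((w*1000).astype(np.float32)); bp=cv2.boxPoints(r)
    e=bp[1]-bp[0],bp[2]-bp[1]; l=max(e,key=np.linalg.norm); ang=np.arctan(l[1]/l[0])
    M=cv2.moments(c); ce=onz('top',(M['m10']/M['m00'],M['m01']/M['m00']),z,info)*1000
    print(name,'rect',round(cx,1),round(cy,1),'size',round(a,1),round(b,1),'ang',round(ang,3),'centroid',np.round(ce[:2],1)); return m
vis=im.copy()
grn=(H>45)&(H<95)&(S>60)
gray=(S<60)
for n,k,b,z in [('pumice',grn,(250,125,310,175),.02),('brush',gray&(V>60),(160,130,200,162),.016),('file',gray&(V>70),(350,138,406,165),.005),
  ('bottlecap',(S<60)&(V>150),(262,215,298,247),.125),('pad',(S>100)&(H<20),(335,205,385,275),.018),('dish',(V>170),(415,200,468,252),.016),
  ('lower',gray,(322,182,484,286),.03),('top',gray,(90,195,220,272),.03),('tumbler',(V>175)&(S<60),(128,210,180,252),.091)]:
    m=blob(n,k,b,z); vis[m>0]=(255,0,255) if n not in('lower','top') else (vis[m>0]//2+np.array([0,100,0],np.uint8))
save('seg.png',np.hstack([cv2.resize(vis[120:290,85:325],None,fx=1.66,fy=1.66),cv2.resize(vis[120:290,250:490],None,fx=1.66,fy=1.66)]))
raw=cv2.resize(im[125:285,225:485],None,fx=3,fy=3,interpolation=cv2.INTER_CUBIC); save('crop.png',raw)
E
python3 m.py
```

```text
pumice rect 642.6 -11.9 size 46.0 88.6 ang -1.199 centroid [643. -12.]
brush rect 656.3 222.9 size 52.8 51.7 ang 0.784 centroid [655.7 222.8]
file rect 644.0 -232.9 size 17.7 119.2 ang -1.265 centroid [ 642.6 -228.5]
bottlecap rect 451.8 -0.3 size 38.1 39.0 ang -1.111 centroid [454.    0.5]
pad rect 435.3 -182.3 size 109.2 67.5 ang 0.118 centroid [ 434.9 -182.4]
dish rect 465.2 -367.8 size 70.6 72.9 ang -0.043 centroid [ 465.4 -368.7]
lower rect 448.0 -277.6 size 173.7 329.5 ang -1.446 centroid [ 446.7 -273.3]
top rect 454.8 275.0 size 132.5 267.8 ang -1.503 centroid [453.7 272. ]
tumbler rect 453.0 260.3 size 42.7 60.1 ang -0.48 centroid [457.4 248.3]
```

View pics/seg.png

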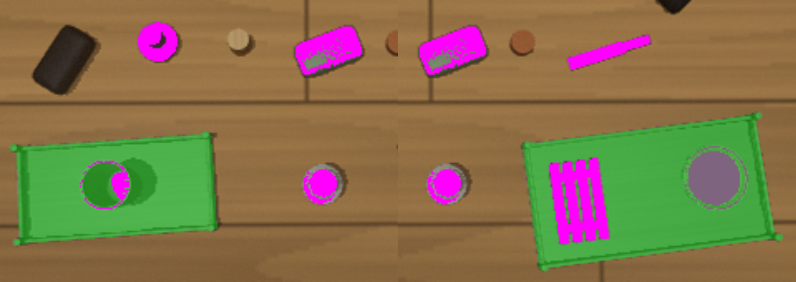

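View pics/crop.png

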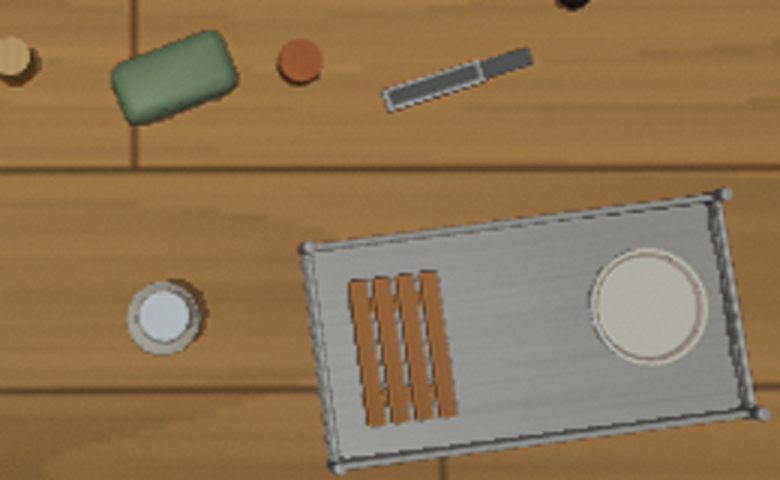

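The crops show the green pumice at (283,150), the only green block, with the file at (377,152) and its dark grip at the right end. The sizes match what was given: pumice 89x46, file 119x18, pad 109x68. I'm writing a row planner next, then moving over the pumice.

```bash
cat > plan.py <<'E'
from h import *
import sys
def pose():
    s=read_state(); M=R.from_rotvec(s['tcp_rot']).as_matrix()
    return np.array(s['tool_pos']),np.arctan2(M[1,0],M[0,0]),M,s
def plan(wps,step=.06,turn=.0285):
    """wps: (x,y,z,yaw,open_mm[,step]); prints rows; yaw None = keep"""
    p,yaw,M,s=pose(); print('at',np.round(p,4),'yaw',round(yaw,3),'q',np.round(s['q'],2),'tilt',round(np.degrees(np.arccos(-M[2,2])),2))
    rows=[]
    for w in wps:
        t=np.array(w[:3]); ty=yaw if w[3] is None else w[3]; st=w[5] if len(w)>5 else step
        n=max(1,int(np.ceil(max(np.linalg.norm(t-p)/st,abs(ty-yaw)/(2*np.pi)/turn))))
        for k in range(n):
            d=(t-p)/(n-k); dy=(ty-yaw)/(n-k); c,sn=np.cos(yaw),np.sin(yaw)
            r=np.round([c*d[0]+sn*d[1], sn*d[0]-c*d[1], -d[2], -dy/2/np.pi],4); r[3]=round(r[3],4)
            p=p+np.array([c*r[0]+sn*r[1], sn*r[0]-c*r[1], -r[2]]); yaw-=r[3]*2*np.pi
            rows.append(r.tolist()+[w[4]])
    for i in range(0,len(rows),5): print(str(rows[i:i+5]).replace(' ',''))
E
python3 - <<'E'
from plan import *
plan([(.643,-.012,.16,1.943,75)])
E
```

```text
at [ 0.1849 -0.6485  0.2301] yaw 0.278 q [-1.33  0.26  1.61 -0.    1.27 -0.04] tilt 0.12
[[0.0439,-0.0347,0.005,-0.0189,75],[0.0477,-0.0293,0.005,-0.0189,75],[0.0509,-0.0234,0.005,-0.0189,75],[0.0533,-0.0172,0.005,-0.0189,75],[0.055,-0.0108,0.005,-0.0189,75]]
[[0.0559,-0.0042,0.005,-0.0189,75],[0.056,0.0024,0.005,-0.019,75],[0.0553,0.0091,0.005,-0.0189,75],[0.0538,0.0155,0.005,-0.019,75],[0.0516,0.0218,0.005,-0.0189,75]]
[[0.0486,0.0278,0.005,-0.019,75],[0.045,0.0334,0.005,-0.0189,75],[0.0407,0.0385,0.005,-0.019,75],[0.0357,0.043,0.0051,-0.0189,75]]
```

Request:
play_rows(motion=[[0.044,-0.035,0.005,-0.019,75],[0.048,-0.029,0.005,-0.019,75],[0.051,-0.023,0.005,-0.019,75],[0.053,-0.017,0.005,-0.019,75],[0.055,-0.011,0.005,-0.019,75]], squeeze=40)

```text
time: 0.72
tool_pos: [0.3495, -0.4202, 0.2057]
tcp_rot: [-2.843, -1.335, -0.0]
wrist_force: [-0.3, -0.3, 1.2]
width: 0.874
```

Request:
play_rows(motion=[[0.056,-0.004,0.005,-0.019,75],[0.056,0.002,0.005,-0.019,75],[0.055,0.009,0.005,-0.019,75],[0.054,0.016,0.005,-0.019,75],[0.052,0.022,0.005,-0.019,75]])

```text
time: 1.35
tool_pos: [0.5126, -0.1919, 0.1808]
tcp_rot: [-2.325, -2.113, 0.0]
wrist_force: [1.1, -0.3, 0.1]
width: 0.88
```

Request:
play_rows(motion=[[0.049,0.028,0.005,-0.019,75],[0.045,0.033,0.005,-0.019,75],[0.041,0.039,0.005,-0.019,75],[0.036,0.043,0.005,-0.019,75],[0,0,0,0,75]])

```text
time: 1.98
tool_pos: [0.6431, -0.0067, 0.16]
tcp_rot: [-1.757, -2.603, -0.0]
wrist_force: [0.2, -0.7, -0.7]
width: 0.879
```

```bash
cat > look.py <<'E'
from plan import *
def wl(n):
    i=camera_info('wrist'); im=read_camera('wrist'); np.save(n+'.npy',im); np.save(n+'_i.npy',i,allow_pickle=True); save(n+'.png',im); return im,i
E
python3 - <<'E'
from look import *
im,i=wl('w1'); print(np.round(i['pose'],3).tolist(),np.round(i['intrinsics'],1).tolist())
hsv=cv2.cvtColor(im,cv2.COLOR_RGB2HSV); m=((hsv[...,0]>45)&(hsv[...,0]<95)&(hsv[...,1]>60)).astype(np.uint8)
for c in cv2.findContours(m,0,cv2.CHAIN_APPROX_NONE)[0]:
    if cv2.contourArea(c)>800:
        w=np.array([onz('wrist',p[0],.016,i)[:2]*1000 for p in c]).astype(np.float32); print(cv2.minAreaRect(w),cv2.boundingRect(c))
plan([(.643,-.012,.16,1.943,75)])
E
```

```text
[[0.928, 0.361, 0.096, 0.618], [0.373, -0.896, -0.239, 0.055], [-0.0, 0.258, -0.966, 0.302], [0.0, 0.0, 0.0, 1.0]] [[325.2, 0.0, 281.6], [0.0, 325.2, 205.2], [0.0, 0.0, 1.0]]
((637.7938232421875, 0.8109035491943359), (43.40128707885742, 39.19181823730469), 23.60123062133789) (256, 163, 49, 44)
at [ 0.6421 -0.0085  0.1601] yaw 1.952 q [-0.05  0.26  1.75 -0.    1.14 -0.43] tilt 0.11
[[-0.0036,-0.0005,0.0001,0.0014,75]]
```

View pics/w1.png

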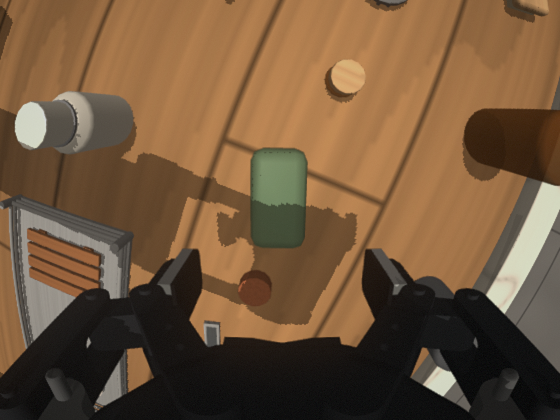

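The pumice spans about (251–306, 148–248) in the wrist view, standing upright in the image, so the yaw is right. The red cork at (255,288) lies along its axis.

Run:
```python
from look import *
i=np.load('w1_i.npy',allow_pickle=True).item()
for px in [(278,148),(279,248),(251,200),(306,198),(278.5,198),(255,288)]: print(px,np.round(onz('wrist',px,.018,i)*1000,1))
print(proj('wrist',(.643,-.012,.02),i), proj('top',(.6421,-.0085,.16)))
plan([(.643,-.012,.06,1.943,75),(.643,-.012,.006,1.943,75,.03)])
```

```text
(278, 148) [624.2  30.9  18. ]
(279, 248) [659.7 -55.5  18. ]
(251, 200) [618.9 -21.6  18. ]
(306, 198) [664.2  -1.4  18. ]
(278.5, 198) [641.3 -10.6  18. ]
(255, 288) [ 653.6 -104.8   18. ]
[279.70712858 200.61645594] [282.08674025 133.1461466 ]
at [ 0.6421 -0.0085  0.1601] yaw 1.952 q [-0.05  0.26  1.75 -0.    1.14 -0.43] tilt 0.11
[[-0.0018,-0.0002,0.0501,0.0007,75],[-0.0018,-0.0003,0.05,0.0007,75],[-0.0,0.0,0.027,-0.0,75],[-0.0,0.0,0.027,-0.0,75]]
```

Request:
play_rows(motion=[[-0.002,0,0.05,0,75],[-0.001,0,0.05,0,75],[0,0,0.027,0,75],[0,0,0.027,0,75],[0,0,0,0,75]])

```text
time: 2.65
tool_pos: [0.6396, -0.0142, 0.0045]
tcp_rot: [-1.764, -2.593, 0.006]
wrist_force: [-1.1, 0.3, -0.9]
width: 0.876
```

Request:
play_rows(motion=[[0,0,0,0,40],[0,0,0,0,40],[0,0,0,0,40],[0,0,0,0,40],[0,0,0,0,40]])

```text
time: 3.28
tool_pos: [0.6447, -0.0132, 0.0092]
tcp_rot: [1.762, 2.597, 0.002]
wrist_force: [-0.8, -1.6, 7.1]
width: 0.577
```

Run:
```python
from look import *
P=(.4351,-.1823)
plan([(.642,-.0115,.10,1.952,40),(*P,.11,.12,40)])
```

```text
at [ 0.6447 -0.0132  0.0092] yaw 1.949 q [-0.06  0.42  1.84 -0.    0.88 -0.44] tilt 0.17
[[0.0013,-0.0009,-0.0454,-0.0002,40],[0.0013,-0.001,-0.0454,-0.0002,40],[-0.0074,-0.0232,-0.0009,0.0265,40],[-0.0112,-0.0217,-0.0009,0.0265,40],[-0.0146,-0.0195,-0.0009,0.0265,40]]
[[-0.0176,-0.0168,-0.0009,0.0265,40],[-0.0202,-0.0137,-0.0009,0.0265,40],[-0.0222,-0.0102,-0.0009,0.0265,40],[-0.0236,-0.0063,-0.0009,0.0265,40],[-0.0243,-0.0023,-0.0009,0.0265,40]]
[[-0.0243,0.0017,-0.0009,0.0265,40],[-0.0237,0.0057,-0.0009,0.0265,40],[-0.0224,0.0095,-0.001,0.0265,40]]
```

Request:
play_rows(motion=[[0,0,-0.045,0,40],[0,0,-0.045,0,40],[-0.006,-0.024,-0.001,0.0265,40],[-0.01,-0.022,-0.001,0.0265,40],[-0.013,-0.02,-0.001,0.0265,40]])

```text
time: 3.9
tool_pos: [0.5835, -0.0558, 0.1004]
tcp_rot: [-2.357, -2.077, -0.0]
wrist_force: [-0.8, -1.2, -0.9]
width: 0.572
```

Request:
play_rows(motion=[[-0.017,-0.017,-0.001,0.0265,40],[-0.02,-0.014,-0.001,0.0265,40],[-0.022,-0.01,-0.001,0.0265,40],[-0.023,-0.006,-0.001,0.0265,40],[-0.024,-0.002,-0.001,0.0265,40]])

```text
time: 4.53
tool_pos: [0.4902, -0.132, 0.1052]
tcp_rot: [-2.996, -0.946, 0.0]
wrist_force: [-0.1, 0.2, -0.1]
width: 0.578
```

Request:
play_rows(motion=[[-0.024,0.002,-0.001,0.0265,40],[-0.023,0.006,-0.001,0.0265,40],[-0.022,0.01,-0.001,0.0265,40],[0,0,0,0,40],[0,0,0,0,40]])

```text
time: 5.15
tool_pos: [0.4366, -0.1783, 0.1084]
tcp_rot: [-3.136, -0.187, -0.001]
wrist_force: [1.4, -0.0, -0.9]
width: 0.575
```

Run:
```python
from look import *
im,i=wl('w2')
im2=read_camera('side'); save('s2.png',cv2.resize(im2[100:300,180:460],None,fx=2.8,fy=2.8))
plan([(.4351,-.1823,.06,.12,40)])
print(proj('wrist',(.4351,-.1823,.018),i),proj('side',(.4351,-.1823,.018)))
```

```text
at [ 0.4368 -0.1781  0.1084] yaw 0.12 q [-0.44 -0.01  2.15  0.    1.    1.01] tilt 0.03
[[-0.0022,0.0039,0.0484,-0.0001,40]]
[287.87236579 211.09497796] [330.10271207 184.7819372 ]
```

View pics/w2.png

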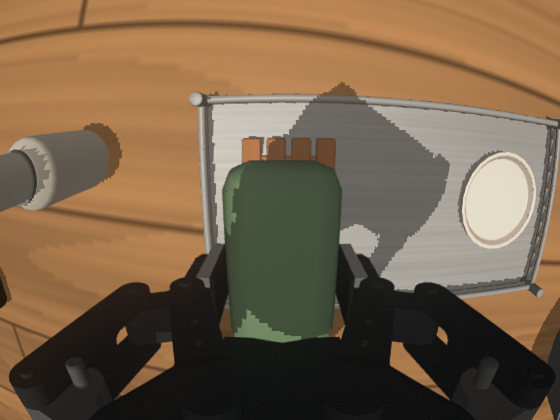

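Run:
```python
from look import *
i=np.load('w2_i.npy',allow_pickle=True).item(); im=np.load('w2.npy')
a=onz('wrist',(243,139),.018,i);b=onz('wrist',(335,139),.018,i); c=(a+b)/2; print('pad end',a,b,np.hypot(*(a-b)[:2]))
print('pad centre est',c-.055*np.array([np.cos(.12),np.sin(.12),0]), 'yaw from edge',np.arctan2((b-a)[0],-(b-a)[1]))
V=cv2.cvtColor(im,cv2.COLOR_RGB2HSV)[...,2]; m=np.zeros(V.shape,np.uint8); m[140:260,450:545]=(V[140:260,450:545]>175)
c=max(cv2.findContours(m,0,1)[0],key=cv2.contourArea); w=np.array([onz('wrist',p[0],.014,i)[:2]*1000 for p in c]).astype(np.float32)
print('dish',cv2.minEnclosingCircle(w),cv2.fitEllipse(w))
for px in [(196,99),(559,124),(537,290)]: print('post',onz('wrist',px,.038,i)*1000)
it=camera_info('top')
for px in [(327.5,207.5),(337,280.5),(466,190),(479,263)]: print('postT',onz('top',px,.038,it)*1000)
plan([(.433,-.1825,.045,.122,40),(.433,-.1825,.0275,.122,40,.01)])
```

```text
pad end [ 0.48438029 -0.14396921  0.018     ] [ 0.49237315 -0.20935965  0.018     ] 0.06587712057732685
pad centre est [ 0.43377224 -0.1832486   0.018     ] yaw from edge 0.12162951484642588
dish ((464.3354797363281, -371.5058898925781), 45.22330856323242) ((464.3232116699219, -371.5290222167969), (88.22016143798828, 89.11259460449219), 89.50977325439453)
post [ 509.4712314  -112.02587159   38.        ]
post [ 544.06795429 -404.36552989   38.        ]
post [ 388.60582938 -434.80630074   38.        ]
postT [ 508.32931904 -111.03706563   38.        ]
postT [ 348.49573326 -129.33169344   38.        ]
postT [ 546.40658325 -421.24600849   38.        ]
postT [ 384.6352982  -442.72169343   38.        ]
at [ 0.4368 -0.1781  0.1084] yaw 0.12 q [-0.44 -0.01  2.15  0.    1.    1.01] tilt 0.03
[[-0.0022,0.0019,0.0317,-0.0002,40],[-0.0021,0.002,0.0317,-0.0002,40],[-0.0,-0.0,0.0087,0.0,40],[-0.0,-0.0,0.0088,0.0,40]]
```

Request:
play_rows(motion=[[-0.002,0.002,0.032,0,40],[-0.002,0.002,0.032,0,40],[0,0,0.006,0,40],[0,0,0,0,40],[0,0,0,0,40]])

```text
time: 5.88
tool_pos: [0.4341, -0.1834, 0.0397]
tcp_rot: [3.135, 0.185, 0.004]
wrist_force: [0.2, 1.4, -1.2]
width: 0.582
```

Run:
```python
from look import *
plan([(.4325,-.183,.0275,.122,40,.01)])
print(read_state()['wrist_force'])
```

```text
at [ 0.4341 -0.1834  0.0397] yaw 0.118 q [-0.45  0.09  2.2   0.    0.85  1.  ] tilt 0.15
[[-0.0008,-0.0003,0.0061,-0.0003,40],[-0.0008,-0.0003,0.0061,-0.0003,40]]
[ 0.15077298  1.36409556 -1.16818056]
```

Request:
play_rows(motion=[[-0.001,0,0.006,0,40],[-0.001,0,0.005,0,40],[0,0,0,0,40],[0,0,0,0,40]])

```text
time: 6.38
tool_pos: [0.4306, -0.1833, 0.0273]
tcp_rot: [3.136, 0.184, -0.0]
wrist_force: [-0.3, -0.1, -0.7]
width: 0.575
```

Request:
play_rows(motion=[[0.001,0,0.002,0,40],[0,0,0,0,40],[0,0,0,0,40]])

```text
time: 6.75
tool_pos: [0.4307, -0.1833, 0.0272]
tcp_rot: [-3.136, -0.185, 0.005]
wrist_force: [-10.1, 2.1, 20.2]
width: 0.578
```

Request:
play_rows(motion=[[0,0,0,0,40]])

```text
time: 6.88
tool_pos: [0.4307, -0.1833, 0.0272]
tcp_rot: [-3.136, -0.185, 0.004]
wrist_force: [-10.9, 2.5, 21.0]
width: 0.577
```

It's in contact now at 20 N, so I'm releasing and rising.

Request:
play_rows(motion=[[0,0,-0.001,0,60],[0,0,0,0,60],[0,0,0,0,60]])

```text
time: 7.25
tool_pos: [0.4316, -0.183, 0.026]
tcp_rot: [-3.136, -0.185, 0.001]
wrist_force: [-0.3, -0.1, -0.6]
width: 0.703
```

Request:
play_rows(motion=[[0,0,-0.03,0,60],[0,0,-0.05,0,60],[0,0,-0.05,0,60],[0,0,0,0,60],[0,0,0,0,60]])

```text
time: 7.88
tool_pos: [0.4314, -0.1829, 0.1558]
tcp_rot: [-3.136, -0.185, 0.001]
wrist_force: [0.4, 0.7, 0.4]
width: 0.703
```

Run:
```python
from look import *
im,i=wl('w3')
hsv=cv2.cvtColor(im,cv2.COLOR_RGB2HSV); m=((hsv[...,0]>40)&(hsv[...,0]<95)&(hsv[...,1]>50)&(hsv[...,2]>40)).astype(np.uint8)
c=max(cv2.findContours(m,0,1)[0],key=cv2.contourArea); w=np.array([onz('wrist',p[0],.034,i)[:2]*1000 for p in c]).astype(np.float32); print(cv2.minAreaRect(w),cv2.boundingRect(c))
plan([(.656,.223,.15,1.3,60)])
```

```text
((431.1834411621094, -182.6115264892578), (92.85254669189453, 49.48814392089844), 6.871480941772461) (252, 143, 61, 108)
at [ 0.4307 -0.1826  0.1549] yaw 0.118 q [-0.45 -0.07  2.11  0.    1.1   1.  ] tilt 0.14
[[0.0339,-0.047,0.0006,-0.0235,60],[0.0405,-0.0415,0.0006,-0.0235,60],[0.0461,-0.0351,0.0006,-0.0235,60],[0.0508,-0.028,0.0006,-0.0235,60],[0.0544,-0.0202,0.0006,-0.0235,60]]
[[0.0568,-0.012,0.0006,-0.0236,60],[0.0579,-0.0035,0.0006,-0.0235,60],[0.0577,0.0051,0.0007,-0.0236,60]]
```

View pics/w3.png

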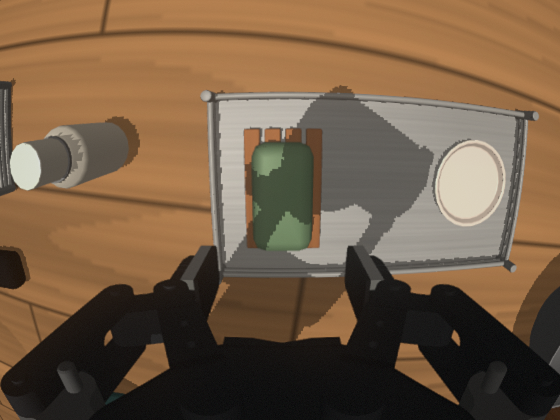

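Run:
```python
from look import *
i=np.load('w3_i.npy',allow_pickle=True).item(); im=np.load('w3.npy')
w=np.array([onz('wrist',p,.018,i)*1000 for p in [(244,130),(322,128),(247,249),(320,249)]]);print(w.round(1),w.mean(0))
for z in (.034,.04,.05): print(z,np.round([onz('wrist',p,z,i)[:2]*1000 for p in [(282,143),(282,250)]],1).tolist())
h=cv2.cvtColor(im,cv2.COLOR_RGB2HSV);V=h[...,2]; m=np.zeros(V.shape,np.uint8); m[130:235,425:512]=(V[130:235,425:512]>175)
c=max(cv2.findContours(m,0,1)[0],key=cv2.contourArea); e=np.array([onz('wrist',p[0],.016,i)[:2]*1000 for p in c]).astype(np.float32)
print('dish',cv2.minEnclosingCircle(e))
cr=cv2.resize(im[110:270,200:350],None,fx=4,fy=4,interpolation=cv2.INTER_CUBIC)[:600]; save('w3c.png',cr)
```

```text
[[ 483.7 -143.5   18. ]
 [ 493.2 -209.6   18. ]
 [ 375.4 -156.1   18. ]
 [ 383.3 -223.8   18. ]] [ 433.90950017 -183.25874513   18.        ]
0.034 [[477.2, -177.0], [385.1, -187.8]]
0.04 [[477.6, -176.9], [387.6, -187.5]]
0.05 [[478.3, -176.8], [391.8, -187.0]]
dish ((464.7137145996094, -369.89520263671875), 44.503292083740234)
```

View pics/w3c.png

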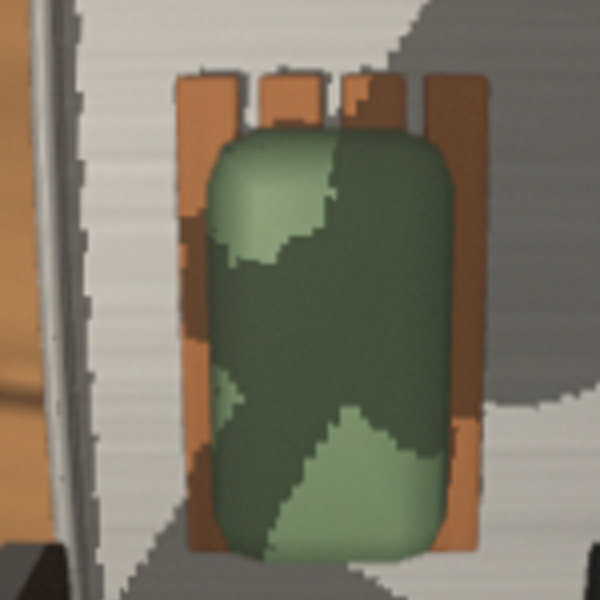

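The pumice sits on the pad, lengthways and within about 2.5 mm of its centre. The crop shows an even margin of slats on both sides. Next is the brush.

Request:
play_rows(motion=[[0.034,-0.047,0,-0.0235,60],[0.0405,-0.0415,0,-0.0235,60],[0.046,-0.035,0,-0.0235,60],[0.051,-0.028,0,-0.0235,60],[0.0545,-0.02,0,-0.0235,60]])

```text
time: 8.55
tool_pos: [0.5721, 0.0719, 0.1537]
tcp_rot: [-2.854, -1.31, 0.006]
wrist_force: [1.0, -0.7, -0.1]
width: 0.704
```

Request:
play_rows(motion=[[0.057,-0.012,0,-0.0235,60],[0.058,-0.0035,0,-0.0235,60],[0.0575,0.005,0,-0.0235,60],[0,0,0,0,60],[0,0,0,0,60]])

```text
time: 9.18
tool_pos: [0.6559, 0.2219, 0.1535]
tcp_rot: [-2.501, -1.899, 0.007]
wrist_force: [0.8, 0.2, -0.6]
width: 0.705
```

Run:
```python
from look import *
im,i=wl('w4')
print(proj('wrist',(.656,.223,.044),i))
plan([(.656,.223,.07,None,45)])
```

```text
[283.01173953 201.617896  ]
at [0.6559 0.2213 0.1541] yaw 1.298 q [ 0.29  0.35  1.64 -0.    1.16  0.56] tilt 0.23
[[0.0008,-0.0002,0.0421,-0.0,45],[0.0009,-0.0002,0.042,-0.0,45]]
```

View pics/w4.png

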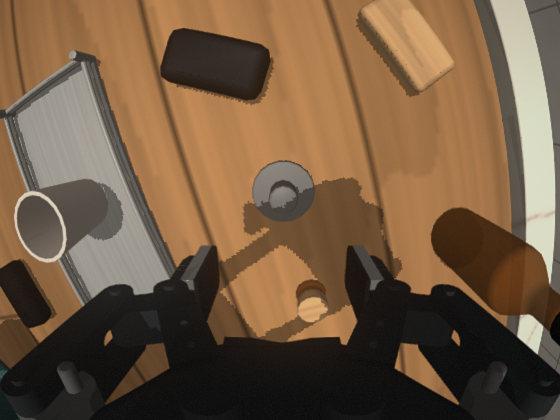

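The brush head is centred near (283,190) with the knob at (283,197). The brown bottle is about 150 mm away and the fingers will clear the cork at (312,300). The tumbler rim is at (41,226).

Run:
```python
from look import *
i=np.load('w4_i.npy',allow_pickle=True).item()
e=np.array([onz('wrist',p,.014,i)*1000 for p in [(252,190),(314,190),(283,160),(283,221)]]);print(e.round(1),'mid',(e[0]+e[1])/2,(e[2]+e[3])/2)
t=np.array([onz('wrist',p,.091,i)*1000 for p in [(17,208),(66,246),(27,193),(56,261)]]);print('tumbler rim',t.round(1).tolist(),t.mean(0))
```

```text
[[630.3 233.2  14. ]
 [683.3 218.4  14. ]
 [664.  251.5  14. ]
 [649.1 198.   14. ]] mid [656.80216333 225.78838809  14.        ] [656.51349161 224.7496095   14.        ]
tumbler rim [[439.9, 290.9, 91.0], [481.1, 246.6, 91.0], [459.4, 298.7, 91.0], [462.1, 236.8, 91.0]] [460.62095464 268.24458474  91.        ]
```

Request:
play_rows(motion=[[0.003,0,0.05,0,50],[0,0,0.05,0,50],[0,0,0.03,0,50],[0,0,0,0,50],[0,0,0,0,50]])

```text
time: 9.85
tool_pos: [0.659, 0.2246, 0.0278]
tcp_rot: [2.503, 1.898, 0.002]
wrist_force: [-0.3, -0.2, -0.4]
width: 0.584
```

Request:
play_rows(motion=[[0,0,0.002,0,15],[0,0,0,0,15],[0,0,0,0,15],[0,0,0,0,15],[0,0,0,0,15]])

```text
time: 10.48
tool_pos: [0.66, 0.2256, 0.0267]
tcp_rot: [2.501, 1.899, 0.005]
wrist_force: [-0.2, 0.0, 6.1]
width: 0.261
```

Run:
```python
from look import *
plan([(.656,.2245,.16,1.3,15),(.4647,-.370,.12,.5,15)])
```

```text
at [0.66   0.2256 0.0267] yaw 1.299 q [ 0.29  0.48  1.71 -0.    0.94  0.57] tilt 0.21
[[-0.0007,-0.0012,-0.0444,-0.0001,15],[-0.0007,-0.0012,-0.0444,-0.0,15],[-0.0008,-0.0011,-0.0445,-0.0001,15],[-0.0567,-0.0023,0.0036,0.0116,15],[-0.0567,0.0018,0.0036,0.0116,15]]
[[-0.0565,0.006,0.0036,0.0116,15],[-0.0559,0.01,0.0037,0.0116,15],[-0.055,0.0141,0.0036,0.0116,15],[-0.0538,0.0181,0.0037,0.0116,15],[-0.0524,0.0219,0.0036,0.0115,15]]
[[-0.0506,0.0257,0.0037,0.0116,15],[-0.0487,0.0293,0.0036,0.0115,15],[-0.0464,0.0327,0.0037,0.0116,15],[-0.0439,0.0359,0.0036,0.0115,15]]
```

Request:
play_rows(motion=[[0,0,-0.044,0,15],[0,0,-0.044,0,15],[0,0,-0.044,0,15],[-0.0565,-0.0025,0.0035,0.0115,15],[-0.0565,0.002,0.0035,0.0115,15]])

```text
time: 11.1
tool_pos: [0.6238, 0.1174, 0.1507]
tcp_rot: [2.632, 1.713, 0.004]
wrist_force: [0.5, -0.5, -0.9]
width: 0.26
```

Request:
play_rows(motion=[[-0.0565,0.006,0.0035,0.0115,15],[-0.056,0.01,0.0035,0.0115,15],[-0.055,0.014,0.0035,0.0115,15],[-0.054,0.018,0.0035,0.0115,15],[-0.0525,0.022,0.0035,0.0115,15]])

```text
time: 11.72
tool_pos: [0.5357, -0.1544, 0.132]
tcp_rot: [2.899, 1.21, 0.001]
wrist_force: [0.5, -0.1, -0.8]
width: 0.26
```

Request:
play_rows(motion=[[-0.0505,0.0255,0.0035,0.0115,15],[-0.0485,0.0295,0.0035,0.0115,15],[-0.0465,0.0325,0.0035,0.0115,15],[-0.044,0.036,0.0035,0.0115,15],[0,0,0,0,15]])

```text
time: 12.35
tool_pos: [0.4661, -0.3727, 0.1178]
tcp_rot: [3.043, 0.775, -0.0]
wrist_force: [-0.1, 0.9, -0.8]
width: 0.263
```

Run:
```python
from look import *
im,i=wl('w5')
plan([(.4647,-.370,.05,None,15)])
```

```text
at [ 0.4667 -0.3706  0.1176] yaw 0.501 q [-0.71  0.21  1.89  0.    1.04  0.36] tilt 0.03
[[-0.0007,-0.0007,0.0338,-0.0,15],[-0.0008,-0.0007,0.0338,-0.0,15]]
```

View pics/w5.png

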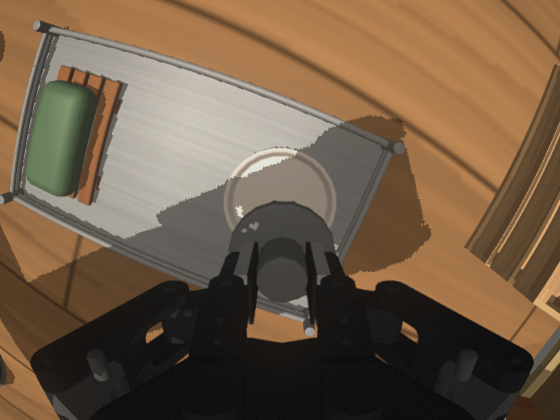

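The brush is held upright below the gripper. The dish, spanning about 224–336 with its top at row 147, is in line ahead of it.

Run:
```python
from look import *
i=np.load('w5_i.npy',allow_pickle=True).item()
e=np.array([onz('wrist',p,.016,i)*1000 for p in [(224,197),(336,197),(280,147)]]);u=np.array([np.cos(.501),np.sin(.501),0]);print(e.round(1),(e[0]+e[1])/2,e[2]-45*u)
h=np.array([onz('wrist',p,.105,i)*1000 for p in [(229,245),(334,245),(282,201)]]); print(h.round(1),(h[0]+h[1])/2,h[2]-28*u)
```

```text
[[ 449.9 -329.4   16. ]
 [ 491.5 -406.    16. ]
 [ 504.5 -349.4   16. ]] [ 470.68047728 -367.71357239   16.        ] [ 465.03052421 -371.00131951   16.        ]
[[ 454.7 -346.8  105. ]
 [ 480.6 -394.4  105. ]
 [ 488.3 -359.6  105. ]] [ 467.60558436 -370.61123102  105.        ] [ 463.73721905 -373.08041512  105.        ]
```

Request:
play_rows(motion=[[0,0,0.034,0,15],[0,0,0.034,0,15],[0,0,0.005,0,15],[0,0,0,0,15]])

```text
time: 12.9
tool_pos: [0.4681, -0.3682, 0.0451]
tcp_rot: [-3.041, -0.785, 0.0]
wrist_force: [-0.4, 0.2, -0.3]
width: 0.262
```

Request:
play_rows(motion=[[0,0,0.006,0,15],[0,0,0,0,15],[0,0,0,0,15]])

```text
time: 13.28
tool_pos: [0.4679, -0.3695, 0.0395]
tcp_rot: [3.041, 0.783, 0.001]
wrist_force: [0.3, -0.2, -0.2]
width: 0.264
```

Request:
play_rows(motion=[[0,0,0.003,0,15],[0,0,0,0,15],[0,0,0,0,15]])

```text
time: 13.65
tool_pos: [0.468, -0.3697, 0.0367]
tcp_rot: [3.041, 0.783, 0.001]
wrist_force: [-1.4, 0.2, 5.3]
width: 0.261
```

Contact at the expected height. Releasing.

Request:
play_rows(motion=[[0,0,0,0,40],[0,0,0,0,40],[0,0,0,0,40],[0,0,-0.04,0,40],[0,0,-0.05,0,40]])

```text
time: 14.28
tool_pos: [0.4663, -0.3681, 0.1247]
tcp_rot: [-3.039, -0.782, 0.004]
wrist_force: [0.8, -0.0, 0.7]
width: 0.469
```

Request:
play_rows(motion=[[0,0,-0.04,0,40],[0,0,0,0,40],[0,0,0,0,40]])

```text
time: 14.65
tool_pos: [0.4671, -0.3688, 0.165]
tcp_rot: [-3.042, -0.783, 0.001]
wrist_force: [0.6, 0.5, -1.0]
width: 0.47
```

Run:
```python
from look import *
im,i=wl('w6'); print(proj('wrist',(.4648,-.3702,.012),i)); np.set_printoptions(suppress=True)
c=im[100:300,180:400]; save('w6c.png',cv2.resize(c,None,fx=3,fy=3))
# file: yaw of +x = pi-1.265=1.877
plan([(.643,-.231,.13,1.877,40)])
```

```text
[282.90740337 193.56603828]
at [ 0.4666 -0.3684  0.1641] yaw 0.504 q [-0.71  0.17  1.85  0.    1.13  0.36] tilt 0.16
[[0.0276,-0.0044,0.0043,-0.0273,40],[0.0279,0.0004,0.0043,-0.0273,40],[0.0275,0.0052,0.0042,-0.0273,40],[0.0262,0.0098,0.0043,-0.0273,40],[0.0241,0.0141,0.0042,-0.0273,40]]
[[0.0214,0.018,0.0043,-0.0273,40],[0.018,0.0214,0.0042,-0.0274,40],[0.0141,0.0241,0.0043,-0.0273,40]]
```

View pics/w6c.png

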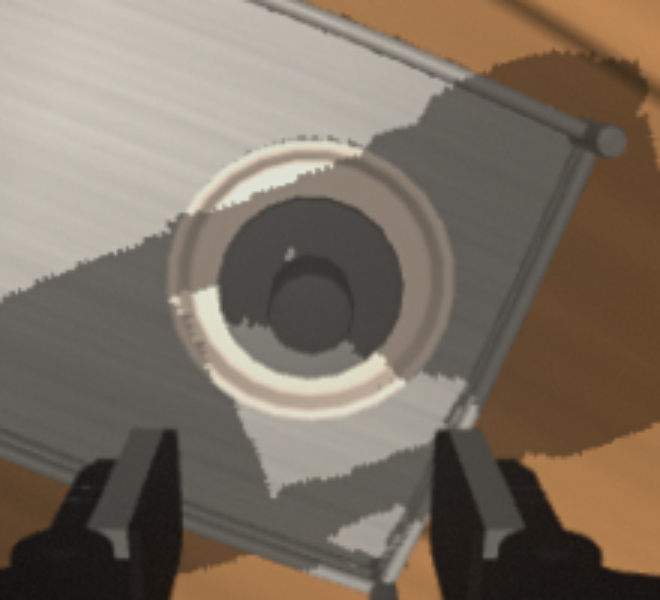

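The brush stands well centred in the dish. Next is the file.

Request:
play_rows(motion=[[0.0275,-0.0045,0.004,-0.0273,40],[0.028,0.0005,0.004,-0.0273,40],[0.0275,0.005,0.004,-0.0273,40],[0.026,0.01,0.004,-0.0273,40],[0.024,0.014,0.004,-0.0273,40]])

```text
time: 15.32
tool_pos: [0.5769, -0.2822, 0.1428]
tcp_rot: [-2.432, -1.982, 0.003]
wrist_force: [-0.3, -0.4, 1.4]
width: 0.466
```

Request:
play_rows(motion=[[0.0215,0.018,0.004,-0.0273,40],[0.018,0.0215,0.004,-0.0273,40],[0.014,0.024,0.004,-0.0273,40],[0,0,0,0,40],[0,0,0,0,40]])

```text
time: 15.95
tool_pos: [0.6424, -0.2319, 0.1319]
tcp_rot: [-1.858, -2.53, 0.002]
wrist_force: [0.2, -0.1, -0.1]
width: 0.469
```

Run:
```python
from look import *
im,i=wl('w7'); print(proj('wrist',(.644,-.2325,.006),i))
plan([(.644,-.2325,.05,1.877,40)])
```

```text
[284.08940453 200.34756871]
at [ 0.6425 -0.2323  0.1325] yaw 1.874 q [-0.38  0.35  1.68 -0.    1.11 -0.69] tilt 0.14
[[-0.0003,0.0007,0.0412,-0.0002,40],[-0.0004,0.0007,0.0413,-0.0002,40]]
```

View pics/w7.png

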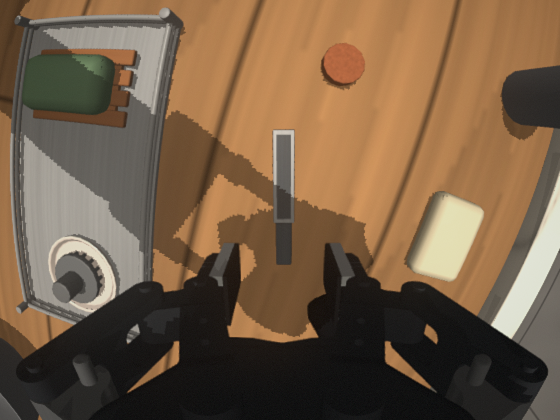

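The file runs upright in the image from (284,130) to (284,264), with the grip at the near end. It is aligned with the tool.

Run:
```python
from look import *
i=np.load('w7_i.npy',allow_pickle=True).item()
a,b=[onz('wrist',p,.006,i)*1000 for p in [(284,130),(284,264)]]; print(a,b,(a+b)/2,np.linalg.norm(a-b),np.arctan2(*(a-b)[[1,0]]))
```

```text
[ 626.14736762 -175.92462171    6.        ] [ 661.79010144 -289.18750748    6.        ] [ 643.96873453 -232.55606459    6.        ] 118.73872901230364 1.8756754010544903
```

Request:
play_rows(motion=[[0,0.001,0.05,0,40],[0,0,0.05,0,40],[0,0,0.02,0,40],[0,0,0,0,40],[0,0,0,0,40]])

```text
time: 16.62
tool_pos: [0.6464, -0.2327, 0.0161]
tcp_rot: [1.856, 2.53, 0.001]
wrist_force: [-0.1, -0.9, 0.7]
width: 0.469
```

Request:
play_rows(motion=[[0,0,0.01,0,40],[0,0,0,0,40],[0,0,0,0,40]])

```text
time: 17.0
tool_pos: [0.6449, -0.2317, 0.0042]
tcp_rot: [1.857, 2.533, 0.0]
wrist_force: [-0.1, -0.4, -0.4]
width: 0.468
```

Request:
play_rows(motion=[[0,0,0.003,0,40],[0,0,0,0,40],[0,0,0,0,40]])

```text
time: 17.38
tool_pos: [0.6447, -0.2317, 0.0007]
tcp_rot: [-1.857, -2.533, 0.0]
wrist_force: [0.2, -0.1, -0.6]
width: 0.469
```

Request:
play_rows(motion=[[0,0,-0.002,0,25],[0,0,0,0,10],[0,0,0,0,10],[0,0,0,0,10],[0,0,0,0,10]])

```text
time: 18.0
tool_pos: [0.6452, -0.2319, 0.0033]
tcp_rot: [1.857, 2.533, 0.0]
wrist_force: [-0.9, 0.3, 4.5]
width: 0.189
```

Run:
```python
from look import *
print(read_state()['wrist_force'])
plan([(.645,-.2318,.07,1.877,10),(.4495,-.2765,.09,.122,10)])
```

```text
[-0.91669776  0.34149652  4.50820022]
at [ 0.6452 -0.2319  0.0033] yaw 1.876 q [-0.38  0.49  1.75  0.    0.9  -0.69] tilt 0.05
[[0.0001,-0.0001,-0.0333,-0.0001,10],[0.0,-0.0001,-0.0334,-0.0,10],[0.0016,-0.02,-0.002,0.0279,10],[-0.0019,-0.02,-0.002,0.0279,10],[-0.0053,-0.0193,-0.002,0.0279,10]]
[[-0.0086,-0.0181,-0.002,0.0279,10],[-0.0116,-0.0163,-0.002,0.028,10],[-0.0143,-0.014,-0.002,0.0279,10],[-0.0166,-0.0113,-0.002,0.028,10],[-0.0183,-0.0083,-0.002,0.0279,10]]
[[-0.0194,-0.0049,-0.002,0.028,10],[-0.02,-0.0015,-0.002,0.0279,10]]
```

Request:
play_rows(motion=[[0,0,-0.0335,0,10],[0,0,-0.0335,0,10],[0.0015,-0.02,-0.002,0.028,10],[-0.002,-0.02,-0.002,0.028,10],[-0.0055,-0.0195,-0.002,0.028,10]])

```text
time: 18.62
tool_pos: [0.5847, -0.2452, 0.0751]
tcp_rot: [-2.459, -1.954, 0.001]
wrist_force: [-0.4, 0.1, -0.2]
width: 0.192
```

Request:
play_rows(motion=[[-0.0085,-0.018,-0.002,0.028,10],[-0.0115,-0.0165,-0.002,0.028,10],[-0.0145,-0.014,-0.002,0.028,10],[-0.0165,-0.0115,-0.002,0.028,10],[-0.0185,-0.0085,-0.002,0.028,10]])

```text
time: 19.25
tool_pos: [0.4864, -0.2669, 0.0851]
tcp_rot: [-3.057, -0.721, 0.001]
wrist_force: [-0.6, -1.3, -0.9]
width: 0.191
```

Request:
play_rows(motion=[[-0.0195,-0.005,-0.002,0.028,10],[-0.02,-0.0015,-0.002,0.028,10],[0,0,0,0,10],[0,0,0,0,10]])

```text
time: 19.75
tool_pos: [0.4487, -0.2757, 0.0896]
tcp_rot: [-3.136, -0.187, -0.001]
wrist_force: [0.7, 0.2, 0.1]
width: 0.186
```

Run:
```python
from look import *
im,i=wl('w8')
plan([(.449,-.2766,.04,.122,10)])
```

```text
at [ 0.449  -0.2757  0.0897] yaw 0.119 q [-0.6   0.12  2.06  0.    0.97  0.85] tilt 0.02
[[-0.0001,0.0009,0.0497,-0.0005,10]]
```

View pics/w8.png

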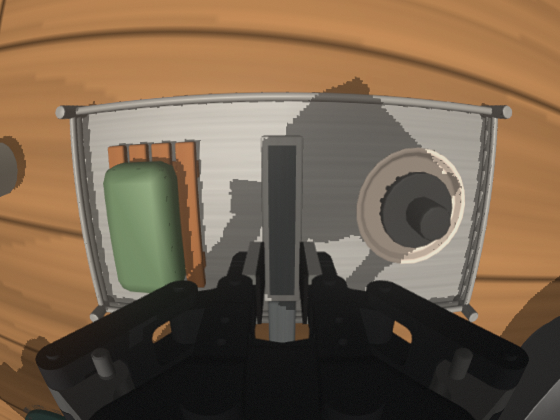

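Request:
play_rows(motion=[[0,0.001,0.04,0,10],[0,0,0.03,0,10],[0,0,0,0,10],[0,0,0,0,10]])

```text
time: 20.3
tool_pos: [0.4495, -0.2771, 0.0205]
tcp_rot: [3.136, 0.185, 0.001]
wrist_force: [0.5, 0.3, -0.8]
width: 0.185
```

Request:
play_rows(motion=[[0,0,0.006,0,10],[0,0,0,0,10],[0,0,0,0,10]])

```text
time: 20.68
tool_pos: [0.4488, -0.277, 0.0143]
tcp_rot: [3.136, 0.184, 0.001]
wrist_force: [0.3, 0.6, -0.6]
width: 0.185
```

Request:
play_rows(motion=[[0,0,0.003,0,10],[0,0,0,0,10],[0,0,0,0,10]])

```text
time: 21.05
tool_pos: [0.4484, -0.2767, 0.0107]
tcp_rot: [-3.136, -0.184, 0.0]
wrist_force: [-0.0, 0.8, -0.8]
width: 0.19
```

Request:
play_rows(motion=[[0,0,0.002,0,10],[0,0,0,0,10],[0,0,0,0,10]])

```text
time: 21.42
tool_pos: [0.4487, -0.2769, 0.0093]
tcp_rot: [3.136, 0.184, 0.0]
wrist_force: [-1.7, 1.0, 5.9]
width: 0.19
```

Contact. I'm releasing, rising and moving toward the bottle.

Request:
play_rows(motion=[[0,0,0,0,34],[0,0,0,0,34],[0,0,0,0,34],[0,0,-0.03,0,34],[0,0,-0.05,0,34]])

```text
time: 22.05
tool_pos: [0.4466, -0.2755, 0.0872]
tcp_rot: [-3.133, -0.183, 0.007]
wrist_force: [1.4, -0.1, -0.1]
width: 0.396
```

Request:
play_rows(motion=[[0,0,-0.06,0,60],[0,0,-0.06,0,60],[0,0,0,0,60],[0,0,0,0,60]])

```text
time: 22.55
tool_pos: [0.4483, -0.2767, 0.2086]
tcp_rot: [3.136, 0.184, 0.0]
wrist_force: [-1.1, 0.4, -0.2]
width: 0.704
```

Run:
```python
from look import *
im,i=wl('w9')
ob=im.copy()
print('top bottle rays', [ (onz('top',p,z)*1000).round(1).tolist() for p,z in [((280,230),.125)]])
print('exp file ctr px',proj('wrist',(.4494,-.2766,.013),i))
plan([(.452,0,.22,1.2,60)])
```

```text
top bottle rays [[456.1, -4.1, 125.0]]
exp file ctr px [282.39554638 180.86504091]
at [ 0.4476 -0.2762  0.2073] yaw 0.117 q [-0.6  -0.    1.95  0.    1.2   0.85] tilt 0.14
[[0.0052,-0.0391,-0.0018,-0.0246,60],[0.0112,-0.0378,-0.0018,-0.0246,60],[0.0169,-0.0357,-0.0018,-0.0246,60],[0.0222,-0.0327,-0.0018,-0.0246,60],[0.0269,-0.0288,-0.0018,-0.0247,60]]
[[0.0311,-0.0244,-0.0018,-0.0246,60],[0.0344,-0.0192,-0.0019,-0.0247,60]]
```

View pics/w9.png

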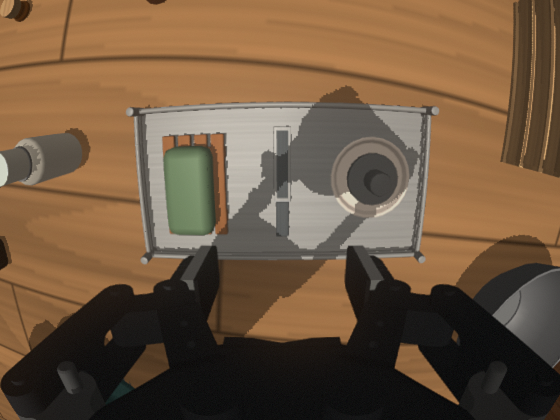

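The file lies flat between the pad and the dish, running front to back with its centre near (282,181). The bottle is next, with the jaws set along the top tier's x axis.

Run:
```python
from look import *
plan([(.454,-.002,.22,1.64,60)])
```

```text
at [ 0.4476 -0.2762  0.2073] yaw 0.117 q [-0.6  -0.    1.95  0.    1.2   0.85] tilt 0.14
[[0.0043,-0.0302,-0.0014,-0.0269,60],[0.0093,-0.029,-0.0014,-0.0269,60],[0.014,-0.0271,-0.0014,-0.0269,60],[0.0184,-0.0243,-0.0014,-0.0269,60],[0.0222,-0.0209,-0.0014,-0.027,60]]
[[0.0254,-0.0168,-0.0014,-0.0269,60],[0.0279,-0.0123,-0.0014,-0.027,60],[0.0295,-0.0075,-0.0014,-0.0269,60],[0.0304,-0.0024,-0.0015,-0.027,60]]
```

Request:
play_rows(motion=[[0.0045,-0.03,-0.0015,-0.027,60],[0.0095,-0.029,-0.0015,-0.027,60],[0.014,-0.027,-0.0015,-0.027,60],[0.0185,-0.0245,-0.0015,-0.027,60],[0.022,-0.021,-0.0015,-0.027,60]])

```text
time: 23.22
tool_pos: [0.4505, -0.123, 0.2136]
tcp_rot: [-2.776, -1.464, 0.005]
wrist_force: [0.3, 0.1, 0.7]
width: 0.704
```

Request:
play_rows(motion=[[0.0255,-0.017,-0.0015,-0.027,60],[0.028,-0.0125,-0.0015,-0.027,60],[0.0295,-0.0075,-0.0015,-0.027,60],[0.0305,-0.0025,-0.0015,-0.027,60],[0,0,0,0,60]])

```text
time: 23.85
tool_pos: [0.4527, -0.0006, 0.2199]
tcp_rot: [-2.134, -2.301, 0.004]
wrist_force: [-1.1, 0.0, 0.1]
width: 0.704
```

Run:
```python
from look import *
im,i=wl('wa'); sd=read_camera('side'); np.save('sa.npy',sd)
plan([(.454,-.002,.22,1.64,60)])
print(proj('wrist',(.454,-.002,.125),i))
h=cv2.cvtColor(im,cv2.COLOR_RGB2HSV); m=((h[...,1]<60)&(h[...,2]>150)).astype(np.uint8)
for c in cv2.findContours(m,0,1)[0]:
    if cv2.contourArea(c)>150: print(cv2.boundingRect(c),cv2.contourArea(c))
save('wa_.png',cv2.resize(np.hstack([im,sd[130:340,200:400].repeat(2,0).repeat(2,1)]),(800,350)))
```

```text
at [ 0.4531 -0.0022  0.2205] yaw 1.643 q [-0.06 -0.16  2.07 -0.    1.24 -0.13] tilt 0.19
[[0.0002,0.0009,0.0005,0.0004,60]]
[284.57689107 210.4916886 ]
(301, 299, 20, 40) 626.0
(217, 285, 70, 12) 385.0
(530, 281, 30, 76) 798.5
(259, 168, 56, 51) 1521.5
(249, 0, 109, 47) 4609.0
```

View pics/wa.png

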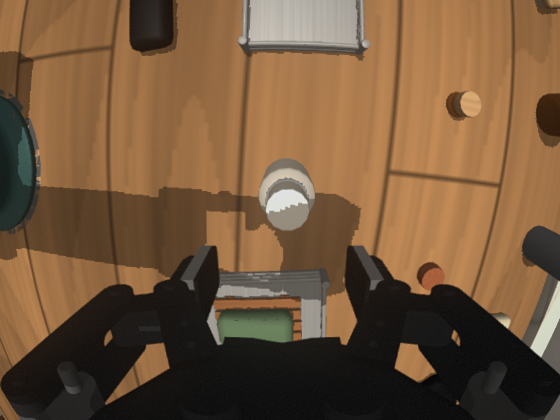

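The cap top is a disc at (287,209), spanning 265–310 by 188–230. Nothing is near the jaws.

Run:
```python
from look import *
i=np.load('wa_i.npy',allow_pickle=True).item()
e=np.array([onz('wrist',p,.125,i)*1000 for p in [(265,209),(310,209),(287.5,188),(287.5,230)]]); print('cap',e.round(1).tolist(),e.mean(0))
b=np.array([onz('wrist',p,.04,i)*1000 for p in [(260,190),(315,190)]]); print('body',b.mean(0))
for p in [(243,42),(364,44)]: print('post',onz('wrist',p,.038,i)*1000)
it=camera_info('top'); im=np.load('top0.npy'); g=cv2.cvtColor(im,cv2.COLOR_RGB2GRAY)
s=cv2.resize(g[205:260,125:190],None,fx=8,fy=8,interpolation=cv2.INTER_CUBIC)
for c in cv2.HoughCircles(s,cv2.HOUGH_GRADIENT,1.5,20,param1=100,param2=40,minRadius=100,maxRadius=150)[0][:5]:
    px=((c[0]+.5)/8-.5+125,(c[1]+.5)/8-.5+205); print('tumbler',px,c[2]/8, onz('top',px,.091,it)*1000,'r mm',c[2]/8*(.917-.091)/399.6*1000)
for p in [(97,210),(96,265.5),(211,203),(213,257)]: print('postT',onz('top',p,.038,it)*1000)
```

```text
cap [[439.1, -2.0, 125.0], [473.1, 0.6, 125.0], [454.8, 15.5, 125.0], [457.5, -17.4, 125.0]] [456.13899414  -0.8133207  125.        ]
body [457.62420062  -4.30040352  40.        ]
post [402.35503927 142.39613441  38.        ]
post [522.80482558 151.96394118  38.        ]
tumbler (np.float32(148.84375), np.float32(230.90625)) 14.45 [456.58448462 265.17528953  91.        ] r mm 29.869118
tumbler (np.float32(147.15625), np.float32(228.84375)) 15.425 [460.84109873 268.72976079  91.        ] r mm 31.88451
postT [504.67252638 395.92727992  38.        ]
postT [383.82524139 394.03834051  38.        ]
postT [519.24108397 146.33896803  38.        ]
postT [400.8142154  140.86741684  38.        ]
```

Request:
play_rows(motion=[[0.001,0.003,0.04,0,60],[0,0,0.05,0,60],[0,0,0.034,0,60],[0,0,0,0,60],[0,0,0,0,60]], squeeze=50)

```text
time: 24.58
tool_pos: [0.4578, -0.0016, 0.0991]
tcp_rot: [2.14, 2.299, 0.001]
wrist_force: [0.1, 0.6, 0.6]
width: 0.7
```

Request:
play_rows(motion=[[0,0,0,0,60],[0,0,0,0,60]])

```text
time: 24.82
tool_pos: [0.4583, -0.001, 0.0998]
tcp_rot: [2.138, 2.299, 0.003]
wrist_force: [-0.5, 0.0, 0.7]
width: 0.701
```

Request:
play_rows(motion=[[0,-0.001,0.004,0,60],[0,0,0,0,25],[0,0,0,0,25],[0,0,0,0,25],[0,0,0,0,25]])

```text
time: 25.45
tool_pos: [0.4562, -0.001, 0.0944]
tcp_rot: [2.139, 2.301, 0.0]
wrist_force: [-0.4, -0.3, 0.5]
width: 0.384
```

Request:
play_rows(motion=[[0,0,0,0,25],[0,0,-0.02,0,25],[0,0,-0.03,0,25],[0,0,0,0,25]])

```text
time: 25.95
tool_pos: [0.4579, -0.0011, 0.1461]
tcp_rot: [2.136, 2.298, 0.005]
wrist_force: [0.2, 0.4, -2.6]
width: 0.383
```

Run:
```python
from look import *
sd=read_camera('side'); save('sb.png',sd)
# upward check: where is the bottle bottom in side image
plan([(.456,.0,.235,1.636,25,.03),(.4555,.346,.235,1.636,25,.04)])
```

```text
at [ 0.4566 -0.001   0.1446] yaw 1.644 q [-0.06 -0.08  2.15 -0.    1.07 -0.13] tilt 0.1
[[0.0003,-0.0001,-0.0226,0.0003,25],[0.0003,-0.0001,-0.0226,0.0003,25],[0.0002,-0.0002,-0.0226,0.0003,25],[0.0003,-0.0001,-0.0226,0.0003,25],[0.0384,0.0025,-0.0,0.0,25]]
[[0.0384,0.0025,-0.0,0.0,25],[0.0384,0.0024,-0.0,0.0,25],[0.0383,0.0025,-0.0,0.0,25],[0.0384,0.0024,-0.0,0.0,25],[0.0383,0.0025,-0.0,0.0,25]]
[[0.0384,0.0024,-0.0,0.0,25],[0.0383,0.0025,-0.0,0.0,25],[0.0384,0.0024,-0.0,0.0,25]]
```

The bottle is lifted: force −2.6 N, opening 33 mm. I'm carrying it gently over the tumbler with about 45 mm of clearance.

Request:
play_rows(motion=[[0,0,-0.03,0,25],[0,0,-0.04,0,25],[0,0,-0.02,0,25],[0.02,0.0015,0,0,25],[0.035,0.0025,0,0,25]])

```text
time: 26.62
tool_pos: [0.4553, 0.054, 0.2325]
tcp_rot: [-2.141, -2.298, 0.003]
wrist_force: [0.5, 0.6, -1.9]
width: 0.38
```

Request:
play_rows(motion=[[0.04,0.0025,0,0,25],[0.04,0.0025,0,0,25],[0.04,0.0025,0,0,25],[0.04,0.0025,0,0,25],[0.04,0.0025,0,0,25]])

```text
time: 27.25
tool_pos: [0.4527, 0.2553, 0.2317]
tcp_rot: [-2.138, -2.3, 0.005]
wrist_force: [-0.1, -0.2, -2.6]
width: 0.382
```

Request:
play_rows(motion=[[0.04,0.0025,0,0,25],[0.032,0.002,0,0,25],[0.02,0.0015,0,0,25],[0,0,0,0,25],[0,0,0,0,25]])

```text
time: 27.88
tool_pos: [0.4529, 0.3457, 0.2334]
tcp_rot: [2.139, 2.301, -0.003]
wrist_force: [-0.1, -0.5, -2.0]
width: 0.381
```

Run:
```python
from look import *
im,i=wl('wb')
plan([(.4555,.3462,.16,1.64,25,.03)])
print(proj('wrist',(.4607,.2684,.091),i))
h=cv2.cvtColor(im,cv2.COLOR_RGB2HSV); print(h[::60,::80,2])
t=read_camera('top'); np.save('tb.npy',t); s=read_camera('side'); np.save('sb.npy',s)
# bottle silhouette in side view: base region
c=proj('side',(.4555,.3462,.14)); print('expected bottle base in side',c)
```

```text
at [0.4531 0.3456 0.2337] yaw 1.643 q [ 0.61  0.07  1.83 -0.    1.25  0.54] tilt 0.07
[[0.0001,0.0008,0.0246,0.0002,25],[0.0001,0.0008,0.0246,0.0001,25],[0.0002,0.0008,0.0245,0.0002,25]]
[284.64322926 272.05052498]
[[144 133 155 140 162 171 145]
 [154 141 163 155 155 179 155]
 [171 138 165 142 161 191 172]
 [155 138 165 178 172  42 176]
 [164 148 158 126 126 180 126]
 [ 64 151  28  27 139  35 163]
 [ 31  64  16  23  21  19  48]]
expected bottle base in side [284.77517268 321.46185333]
```

Run:
```python
from h import *
print(proj('side',(.4607,.2684,.091)))
g=cv2.cvtColor(np.load('side0.npy')[285:312,270:316],cv2.COLOR_RGB2GRAY); print(g[:,::3])
```

```text
[290.36000186 300.68358175]
[[ 98 117 115 117 117 116 116 115 116 119 117 117 119 116 118 121]
 [ 98 116 115 118 117 117 115 115 118 118 119 117 119 117 119 120]
 [104 116 116 117 116 118 128 144 144 121 118 117 120 115 118 119]
 [113 116 116 117 118 135 166 167 167 162 123 117 120 116 118 119]
 [115 117 115 116 128 167 120 114 114 145 156 118 120 116 118 120]
 [114 116 115 117 158 118 116 117 116 114 153 126 119 116 117 119]
 [115 116 115 128 156 113 116 117 115 114 107 163 119 115 118 119]
 [114 116 116 153 108 113 116 117 115 113 108 142 127 114 119 118]
 [115 117 115 161 107 113 116 116 115 113 107 100 148 116 119 119]
 [114 115 121 130 108 112 116 117 115 112 107 101 159 116 119 119]
 [114 116 137 102 107 112 116 117 115 111 107 101 143 116 119 119]
 [115 116 149  97 108 113 115 116 114 112 107  99 124 124 120 120]
 [116 116 157  96 107 112 115 117 115 111 106  98  86 137 120 119]
 [116 117 159  95 106 113 114 116 116 111 106  98  86 147 120 119]
 [116 117 149  96 106 111 114 116 115 110 105  97  82 148 120 119]
 [116 116 141  95 106 112 114 116 114 111 104  96  85 149 119 120]
 [117 117 141  94 105 111 114 115 114 111 105  96  84 156 120 119]
 [117 117 140  93 104 111 114 116 114 111 104  95  83 165 120 119]
 [118 117 140  93 105 113 115 115 114 110 104  94  82 149 120 120]
 [118 117 161  93 104 111 114 115 114 111 104  94  78 134 120 120]
 [118 117 153  93 105 112 114 115 114 110 103  93  76 122 120 120]
 [118 117 143  91 104 112 115 115 114 110 102  93  88 129 121 121]
 [118 118 131 105 105 111 114 115 114 110 102  92 120 108 122 120]
 [118 117  96 131 104 111 115 116 114 111 102  91 153 107 122 121]
 [118 117  83 160 103 111 115 115 114 109 102  91 161 109 121 121]
 [118 117  85 153 108 111 115 117 114 108 101  90 134 107 121 121]
 [118 118  89 123 142 112 115 116 114 109 103 156 100 111 121 121]]
```

Request:
play_rows(motion=[[0,0.0015,0.03,0,25],[0,0.001,0.04,0,25],[0,0,0.035,0,25],[0,0,0.01,0,25],[0,0,0,0,25]])

```text
time: 28.65
tool_pos: [0.4557, 0.3464, 0.1193]
tcp_rot: [-2.14, -2.3, 0.001]
wrist_force: [-0.5, -0.6, -1.6]
width: 0.381
```

Request:
play_rows(motion=[[0,0,0,0,25],[0,0,0,0,25]])

```text
time: 28.9
tool_pos: [0.4569, 0.3477, 0.1212]
tcp_rot: [2.138, 2.3, 0.005]
wrist_force: [-1.3, -0.9, -1.7]
width: 0.384
```

Request:
play_rows(motion=[[-0.001,-0.0015,0.012,0,25],[0,0,0,0,25],[0,0,0,0,25],[0,0,0,0,25]])

```text
time: 29.4
tool_pos: [0.4543, 0.3459, 0.1073]
tcp_rot: [2.139, 2.301, 0.0]
wrist_force: [-1.1, -0.5, -1.9]
width: 0.386
```

Run:
```python
from look import *
s=read_camera('side'); np.save('sc.npy',s); plan([(.4545,.346,.1,1.64,25)])
im,i=wl('wc')
# tumbler rim in wrist view now
print('rim exp',proj('wrist',(.4600,.2684,.091),i)); 
g=cv2.cvtColor(s,cv2.COLOR_RGB2GRAY).astype(int)
bp=proj('side',(.4545,.346,.05)); print('bottle body px',bp)
# columns profile at body mid-height and tumbler at the same world heights
for name,p in (('bottle z.05',(.4545,.346,.05)),('tumbler z.07',(.4597,.2684,.06))):
    c=proj('side',p).round().astype(int); print(name,proj('side',p),c[0]-26,g[c[1],c[0]-26:c[0]+27].tolist())
```

```text
at [0.4544 0.3459 0.1074] yaw 1.644 q [0.61 0.18 1.95 0.   1.01 0.53] tilt 0.02
[[0.0001,0.0001,0.0074,0.0006,25]]
rim exp [282.64434506 359.80084419]
bottle body px [285.54091306 352.36981605]
bottle z.05 [285.54091306 352.36981605] 260 [77, 78, 78, 79, 79, 78, 79, 77, 78, 78, 82, 92, 102, 108, 112, 116, 120, 122, 123, 126, 136, 148, 158, 162, 162, 164, 164, 165, 162, 155, 147, 138, 131, 130, 128, 126, 124, 120, 115, 111, 92, 80, 78, 79, 78, 80, 79, 79, 79, 77, 78, 78, 78]
tumbler z.07 [290.8063211  311.23203159] 265 [26, 27, 23, 24, 27, 28, 31, 28, 26, 28, 30, 60, 73, 77, 84, 88, 86, 83, 95, 104, 95, 69, 52, 40, 34, 33, 28, 28, 30, 26, 28, 27, 27, 25, 24, 24, 27, 25, 25, 28, 107, 103, 77, 69, 57, 38, 26, 27, 28, 25, 25, 24, 26]
```

Run:
```python
from look import *
g=cv2.cvtColor(np.load('side0.npy'),cv2.COLOR_RGB2GRAY).astype(int)
for r in (299,301,303,315,320): print(r,g[r,268:318].tolist())
for p in [(.4607,.2684,.091),(.4567,.2684,.091),(.4607,.2684,.065),(.4607-.032,.2684,.091),(.4607+.032,.2684,.091)]: print(p,proj('side',p))
# wrist w4 rim, raw ellipse fit
im=np.load('w4.npy'); i=np.load('w4_i.npy',allow_pickle=True).item(); h=cv2.cvtColor(im,cv2.COLOR_RGB2HSV)
m=np.zeros(h.shape[:2],np.uint8); m[185:270,10:75]=((h[...,2]>185)&(h[...,1]<60))[185:270,10:75]
c=max(cv2.findContours(m,0,1)[0],key=lambda c:len(c)); w=np.array([onz('wrist',p[0],.091,i)[:2]*1000 for p in c]).astype(np.float32)
print(len(c),cv2.minEnclosingCircle(w),cv2.fitEllipse(w))
```

```text
299 [114, 115, 116, 117, 117, 117, 122, 150, 149, 111, 90, 96, 100, 104, 106, 109, 110, 111, 114, 114, 114, 116, 115, 116, 115, 116, 115, 113, 110, 110, 109, 107, 105, 102, 100, 97, 94, 90, 82, 93, 145, 148, 126, 119, 120, 119, 120, 119, 121, 121]
301 [115, 115, 117, 117, 116, 117, 116, 146, 141, 102, 89, 94, 99, 103, 105, 108, 109, 111, 113, 114, 114, 115, 116, 115, 115, 114, 114, 113, 111, 111, 109, 106, 105, 102, 100, 96, 92, 88, 84, 88, 141, 156, 132, 120, 120, 120, 119, 119, 121, 119]
303 [115, 117, 118, 117, 116, 117, 114, 146, 140, 100, 86, 93, 98, 102, 105, 107, 110, 113, 112, 113, 115, 115, 116, 115, 115, 115, 114, 113, 112, 110, 108, 106, 104, 101, 98, 94, 91, 85, 82, 87, 142, 149, 128, 119, 120, 120, 120, 120, 120, 120]
315 [119, 119, 118, 120, 118, 119, 120, 93, 69, 76, 80, 83, 86, 88, 89, 91, 94, 95, 94, 117, 153, 166, 168, 171, 169, 167, 166, 166, 161, 149, 118, 100, 100, 99, 97, 95, 93, 91, 87, 85, 108, 119, 120, 120, 122, 120, 120, 121, 120, 121]
320 [119, 119, 120, 119, 120, 92, 68, 69, 69, 71, 77, 80, 85, 87, 90, 91, 93, 95, 97, 97, 100, 100, 100, 100, 100, 101, 101, 102, 100, 100, 100, 99, 99, 97, 94, 92, 90, 85, 85, 108, 121, 120, 122, 122, 120, 120, 121, 120, 121, 121]
(0.4607, 0.2684, 0.091) [290.36000186 300.68358175]
(0.4567, 0.2684, 0.091) [292.55981547 301.03056783]
(0.4607, 0.2684, 0.065) [290.28493408 309.49472331]
(0.42869999999999997, 0.2684, 0.091) [308.05725978 303.47504652]
(0.4927, 0.2684, 0.091) [272.88684835 297.92746594]
173 ((457.5082092285156, 268.59075927734375), 31.302337646484375) ((457.660888671875, 268.6383361816406), (61.08437728881836, 61.37710189819336), 167.89447021484375)
```

The refined rim fits agree: the wrist ellipse gives x = 457.6 and the side view 456.7. The tumbler is therefore at about (457, 268.5) and the bottle belongs at about (452, 346). I'm shifting by −2.5 mm and lowering.

Request:
play_rows(motion=[[0,-0.0025,0.004,0,25],[0,0,0,0,25],[0,0,0,0,25]])

```text
time: 29.88
tool_pos: [0.4516, 0.3456, 0.1031]
tcp_rot: [-2.139, -2.301, 0.0]
wrist_force: [-0.4, -0.2, -2.3]
width: 0.385
```

Request:
play_rows(motion=[[0,0,0.003,0,25],[0,0,0,0,25],[0,0,0,0,25]])

```text
time: 30.25
tool_pos: [0.4519, 0.3457, 0.1004]
tcp_rot: [2.139, 2.301, 0.001]
wrist_force: [0.7, -0.3, -0.9]
width: 0.383
```

Request:
play_rows(motion=[[0,0,0.001,0,25],[0,0,0,0,25],[0,0,0,0,25]])

```text
time: 30.62
tool_pos: [0.4522, 0.346, 0.1004]
tcp_rot: [2.139, 2.301, 0.002]
wrist_force: [-0.7, -1.8, 6.1]
width: 0.383
```

Contact. I'm releasing slowly, rising straight up and clearing off.

Request:
play_rows(motion=[[0,0,0,0,38],[0,0,0,0,45],[0,0,0,0,60],[0,0,0,0,60],[0,0,0,0,60]])

```text
time: 31.25
tool_pos: [0.4517, 0.3456, 0.0992]
tcp_rot: [-2.139, -2.301, 0.0]
wrist_force: [-0.4, 0.4, 0.0]
width: 0.698
```

Request:
play_rows(motion=[[0,0,-0.02,0,60],[0,0,-0.04,0,60],[0,0,-0.05,0,60],[0,0,-0.03,0,60],[0,0,0,0,60]])

```text
time: 31.88
tool_pos: [0.4536, 0.3469, 0.243]
tcp_rot: [2.138, 2.3, 0.011]
wrist_force: [0.5, 0.1, -0.4]
width: 0.704
```

Request:
play_rows(motion=[[-0.05,0.02,0,0,60],[-0.06,0.02,0,0,60],[-0.06,0.02,0,0,60],[-0.06,0.02,0,0,60],[-0.05,0.02,0,0,60]])

```text
time: 32.5
tool_pos: [0.5705, 0.0734, 0.2372]
tcp_rot: [-2.139, -2.299, 0.003]
wrist_force: [1.6, 1.2, 0.3]
width: 0.703
```

Run:
```python
from look import *
t=read_camera('top'); s=read_camera('side'); np.save('tf.npy',t); np.save('sf.npy',s)
a=cv2.resize(t[130:350,80:500],(800,419))[:400]; b=cv2.resize(s[100:400,200:400],None,fx=.0+1,fy=1)
o=np.zeros((600,800,3),np.uint8); o[:240]=cv2.resize(t[165:291,85:505],(800,240)); o[240:600,:400]=cv2.resize(s[110:222,264:388],(400,360)); o[240:600,400:]=cv2.resize(s[235:400,230:413],(400,360)); save('final.png',o)
print(read_state()['tool_pos'],read_state()['wrist_force'])
g=cv2.cvtColor(s,cv2.COLOR_RGB2GRAY).astype(int); c=proj('side',(.452,.346,.05)); print(c,g[int(round(c[1])),260:312].tolist())
```

```text
[0.57189248 0.07085002 0.23715375] [-0.4333342  -0.29786057 -0.58330612]
[286.97466403 352.62326329] [121, 123, 124, 124, 123, 124, 123, 124, 123, 123, 122, 102, 88, 91, 97, 101, 103, 111, 130, 143, 149, 156, 163, 169, 171, 172, 172, 172, 173, 171, 167, 160, 156, 152, 143, 126, 115, 113, 110, 106, 100, 100, 115, 124, 123, 125, 125, 126, 124, 122, 123, 125]
```

View pics/final.png

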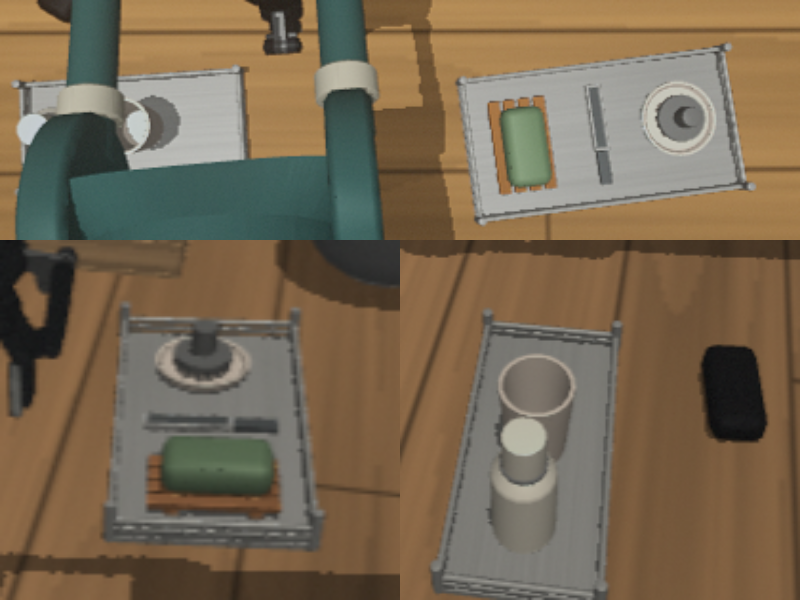

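All four items are in place, and the bottle is upright beside the tumbler. Handing in.

```bash
python3 -c "
from workcell import *
print(finish_job(), read_state()['time'])"
```

```text
the job is handed in; nothing more can be done
the job is handed in; nothing more can be done
```

I placed all four items in the order asked and handed the job in at about 33 s of the 128 s allowed. In the last pictures everything is let go and the arm is well clear. The hand-in gave no verdict.

- **Pumice:** it lies lengthways on the pad. The wrist view put it about 2.5 mm nearer the robot than the pad's centre, and I left it there.
- **Brush:** it stands bristles down and well centred in the dish.
- **File:** it lies flat on the tier floor midway between the pad and the dish, pointing front to back with the tier.
- **Bottle:** it stands upright at about (452, 346) mm, roughly 78 mm to the left of the tumbler. The side view puts it within 1 mm of that front to back; the top view was blocked by the arm, so the left-right distance rests on where the arm let go.

**Disagreement:** the first readings of the tumbler's front-to-back position differed by about 4 mm. I used 457 mm, where the later wrist and side fits agreed to within 1 mm.

**Forces:** contact when setting things down reached at most about 21 N in the readings.

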